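# Press the sprung lid level and bolt it

### The job

The sprung lid on top of the little tea drawer unit stands up. Press it down gently until it lies level on its two rubber bumpers and, keeping it down, slide its bolt fully home under the keeper; then let go, so that the lid stays shut. Do not lean hard on the lid once it is down, do not force the bolt against the keeper, and leave the mug, the jar and the spoon rest with its infuser where they stand.

Things in the scene. Friction and masses are not known exactly. Their poses are not given: they have to be found in the camera images.
- unit: Wooden tea drawer unit screwed to the shelf, 180 deep (x) x 220 wide (y) x 130 high; origin at the centre of its underside. Drawer front with a brass knob at its -x side; its y axis points to the keeper side. The lid hinges about a line along y at x +88, z +130 mm at its far side; the lid's top is flush with the side walls (z 130) when level.
- lid (a joint): Angle of the lid in rad: 0 level (it just touches its bumpers), growing as its free -x edge rises; it rests near 0.5. Board 184 x 184 x 10 mm, free edge 188 mm from the hinge line. A spring holds it up: at the thumb piece it pushes back with about 0 N at rest, rising evenly to 8 to 12 N at level; there the bumpers stop it and the force climbs steeply.
- bolt (a joint): Travel of the flat slide bolt on the lid, in m: 0 drawn back, grows toward the unit's +y, stops at 0.024 (home). Drags with about 2 N. Bar 10 wide (x), 5 thick, its underside 2 mm above the lid's top, 160 mm from the hinge line. From 0.009 its tip enters the keeper, which it passes only with the lid level: over 1.5 mm too high it butts on the strap, higher still it lands on it.
- thumb_top (a point): Centre of the top of the black upright thumb piece that moves the bolt: 16 (x) x 12 (y) x 26 mm high above the bar, standing square to the lid, pinched along y. In the lid: 160 mm from the hinge line, 33 mm above the lid's top, at the unit's y = +20 mm plus the bolt's travel. The bar runs under it along y; the guides leave 31 mm free on its -y side, 53 on its +y side (bolt drawn back).
- keeper: Steel keeper (bridge) on top of the unit's +y side wall; origin on the wall's top below the middle of the strap, at x -72, y +102.5, z 130 mm in the unit. Strap 26 (x) x 12 (y) x 3 mm, its underside 8.5 mm above the wall, 1.5 mm above the bolt's bar when the lid is level. Bolted, it holds the lid with about 10 N; it is not to be pushed with 20 N.
- bumpers: Two black rubber bumpers, 10 mm across and 2 mm high, on the unit's front rail under the lid's free edge, at x -85, y +-70, top z 120 mm in the unit (the body's origin is that of the unit). The level lid rests on them; a few N are enough, not over 12 N beyond what the spring takes.
- mug: Yellow mug, 80 mm across, 92 high, handle at its own +y; origin at the centre of its underside. Stands beside the unit; leave it alone.
- jar: Glass jar with aluminium screw cap, 76 mm across, 115 high; origin at the centre of its underside. Stands beside the unit; leave it alone.
- spoon_rest: White folded plastic spoon rest, a tray 90 x 110 mm, sides 22 high; origin at the centre of its underside. Leave it alone.
- infuser: Steel mesh infuser ball, 43 mm across, standing in the spoon rest; origin at its underside. Leave it alone.

How it is judged:
On the way:
1. the lid is pressed level with the bolt still drawn back (value of joint lid below 0.012 rad and value of joint bolt below 0.009 m), for 0.1 s.
At the end, for the whole second after the job is handed in: The lid lies level (within 0.025 rad up, 0.02 down) and the bolt is home (at least 19 of its 24 mm) under the keeper, the lid staying shut by itself; mug, jar, spoon rest and infuser are within 20 mm of where they stood (value of joint lid between -0.02 and 0.025 rad and value of joint bolt above 0.019 m and distance of each of mug, jar, spoon_rest, infuser from where it was at the start of the episode below 0.02 m); the robot touches nothing.
It fails at once if the bolt is forced against the keeper (contact force between bolt and keeper above 20 N).
It fails at once if the lid is leaned on, pressed hard onto its bumpers (contact force between lid and bumpers above 12 N).
It fails at once if a bystander is knocked over (angle between any of mug, jar, spoon_rest, infuser's own z axis and vertical above 0.35 rad).
It also fails if it takes over 54 s, if anything falls off the work surface, if the arm or the gripper's body presses on something with over 40 N, if the wrist force passes 120 N, or if a joint passes its speed limit or range.

### The arm

A 6-joint arm with a two-finger parallel gripper is mounted at the origin on the work surface. World frame = base frame: x ahead of the robot, y to its left, z up, the work surface at z = 0. Lengths are in m, angles in rad, forces in N, time in s.
With the tool pointing down it reaches from about 0.275 to 0.825 m from the base axis. Payload 4.9 kg.
Tool frame: the origin (TCP) lies midway between the tips of the shut fingers; the grasp point (between the pads) lies 19 mm behind it (bot.grip_depth is the distance from the TCP to the grasp point, in m); y points along the fingers, x is the direction in which the jaws open and shut, and the axes are right-handed (so a half turn about y gives the same grasp; the last joint's range is limited). The gripper opens to 85 mm and grips with 20 to 120 N. Pads are 22 mm wide; open, the fingers measure 114 mm over their backs; the gripper's body (76 mm by 85 mm) begins 54 mm behind the grasp point. The pads swing forward as they close: fully open they stand 13 mm farther back than shut.
Start: joints at [1.196, 0.326, -0.193, 1.052, 0, 1.437], TCP at [0.131, 0.534, 0.231] pointing down, gripper open.
Joint ranges: [-2.65, 2.65], [-0.97, 1.79], [-1.3, 1.35], [-1.93, 2.1], [-1.47, 1.37], [-3.14, 3.14]. Speed limits (rad/s): [2.57, 2.57, 3.14, 3.14, 3.14, 3.14].

### API

Orientations are given as a unit quaternion [w, x, y, z].
In Python, from cell import bot gives the robot as it stands. Calls block until the motion is done:
- bot.move_pose(position, orientation): joint-space move of the TCP to a pose.
- bot.move_linear(position, speed=0.15, rotation=None, until_force=None): straight line of the TCP; rotation=None keeps the orientation; speed is the mean speed in m/s. With until_force (N) it stops when the force on the tool has changed by that much, and returns True; else False.
- bot.goto_joints(angles): joint-space move.
- bot.set_gripper(opening, grasp_force=None): opening from 0.0 (shut) to 1.0 (fully open); grasp_force is the grip in N (None keeps the last); returns when the fingers have stopped.
- bot.wait(seconds).
- bot.solve_ik(position, orientation): joint angles nearest the present ones, or None.
- bot.camera(name): name is "side" or "top"; returns the picture (480x640x3 uint8, red, green, blue); there is no depth.
- bot.calibration(name): a dict with "mtx" (3x3 intrinsics, pixels), "extrinsics" (4x4, takes a point from world to camera coordinates). Camera axes: x right, y down, z forward; pixel columns grow to the right and rows downward; lengths in m; the calibration is good to about 2 mm. A picture is of the moment at which its call begins. calibration takes no time and is no camera call.
A pose or a line that the arm cannot do raises bot.PlanningError and nothing moves.
- bot.close_job(): hands the job in, once; it reports no verdict.
Trained networks look in the newest picture that a camera, given by its name, has taken for a name from the list of things; names that differ only in an ending like _2 or _b are one class to them, and where a whole thing is asked for, a point or a joint stands for the part that bears it (a point fixed in the world has none). Each returns a list of dicts, best first, with "confidence" (0 to 1); they miss things now and then, are a little off and sometimes report something else, mostly with a low value. They report only what shows in the picture. A call takes as long as a camera call.
- bot.search_frame(camera, thing): "bbox" ([left, top, width, height] in pixels, round what is visible of it).
Readings, each from a call of its own:
- bot.read_clock(): time.
- bot.read_joint_positions(): joint angles.
- bot.read_joint_vel(): joint speeds.
- bot.read_joint_efforts(): joint torques, N m.
- bot.read_position(): TCP position.
- bot.read_tool_rot(): TCP orientation.
- bot.read_ft_force(): force on the tool from outside, world axes, zero at the start.
- bot.read_moment(): the same for the moment, N m.
- bot.read_gripper_width(): opening from 0.0 (shut) to 1.0 (fully open).
Only numpy, scipy, OpenCV 4.12 (cv2) and the standard library are available. Lean on these libraries where they do the work, as an engineer would, in place of code of your own. Each camera call takes 0.05 s, during which the arm holds its last target.

## Working session

There is one attempt and no reset: what is moved stays moved. The work goes in short steps, each a Python script; the robot and the scene stay as the last script left them, time stands still between calls to the robot, and variables do not carry over. Pictures are saved under pics/ and viewed, and the job is handed in when it is done.

```bash
ls; mkdir -p pics
python3 - <<'E'
from cell import bot
import cv2, numpy as np
for c in ("side","top"):
    im=bot.camera(c); cv2.imwrite(f"pics/{c}0.png",im[:,:,::-1])
    k=bot.calibration(c); print(c,k["mtx"].round(1).tolist(),k["extrinsics"].round(4).tolist())
    for t in ("unit","lid","bolt","thumb_top","keeper","bumpers","mug","jar","spoon_rest","infuser"):
        print(t,[( [round(float(v)) for v in d["bbox"]],round(d["confidence"],2)) for d in bot.search_frame(c,t)[:2]])
print(bot.read_clock(),bot.read_position(),bot.read_tool_rot(),bot.read_ft_force())
E
```

```text
pics
side [[436.4, 0.0, 322.3], [0.0, 436.4, 240.6], [0.0, 0.0, 1.0]] [[-0.7186, -0.6951, -0.0188, 0.4045], [-0.481, 0.5164, -0.7085, 0.3466], [0.5022, -0.5001, -0.7055, 0.5888], [0.0, 0.0, 0.0, 1.0]]
unit [([224, 183, 152, 145], 0.87), ([356, 194, 54, 60], 0.44)]
lid [([237, 190, 132, 52], 0.95)]
bolt [([263, 199, 56, 27], 0.56)]
thumb_top [([265, 199, 52, 29], 0.68)]
keeper [([253, 266, 13, 20], 0.76), ([281, 250, 74, 30], 0.34)]
bumpers []
mug [([367, 195, 43, 56], 0.73)]
jar [([175, 249, 53, 72], 0.64)]
spoon_rest [([180, 332, 83, 80], 0.62)]
infuser [([205, 351, 27, 30], 0.67)]
top [[609.9, 0.0, 319.5], [0.0, 609.9, 241.4], [0.0, 0.0, 1.0]] [[0.0265, -0.9995, 0.0156, 0.0027], [-0.9936, -0.0281, -0.1096, 0.5366], [0.11, -0.0126, -0.9939, 1.1269], [0.0, 0.0, 0.0, 1.0]]
unit [([242, 130, 152, 148], 0.65)]
lid [([249, 139, 135, 122], 0.88)]
bolt [([263, 203, 64, 30], 0.87)]
thumb_top [([263, 204, 60, 26], 0.69)]
keeper [([242, 207, 9, 21], 0.41)]
bumpers []
mug [([398, 207, 52, 57], 0.87)]
jar [([203, 141, 47, 46], 0.96)]
spoon_rest [([155, 209, 69, 56], 0.81), ([263, 203, 65, 28], 0.28)]
infuser [([176, 222, 27, 22], 0.79), ([155, 209, 69, 57], 0.63)]
1.1 [0.13114776 0.53415694 0.23127485] [ 0.55644028 -0.55643169 -0.43631394  0.43633489] [ 0.05610262 -0.49247034 -0.70360703]
```

View images.

Run:
```python
import cv2
a=cv2.imread("pics/side0.png")[160:430,150:430]; b=cv2.imread("pics/top0.png")[110:290,140:460]
cv2.imwrite("pics/side0c.png",cv2.resize(a,None,fx=2.2,fy=2.2,interpolation=cv2.INTER_CUBIC))
cv2.imwrite("pics/top0c.png",cv2.resize(b,None,fx=2.5,fy=2.5,interpolation=cv2.INTER_CUBIC))
```

```text
(no output)
```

View pics/side0c.png

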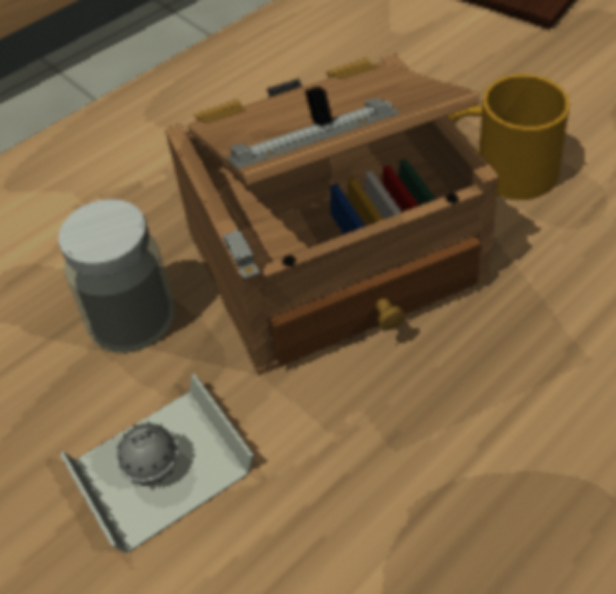

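View pics/top0c.png

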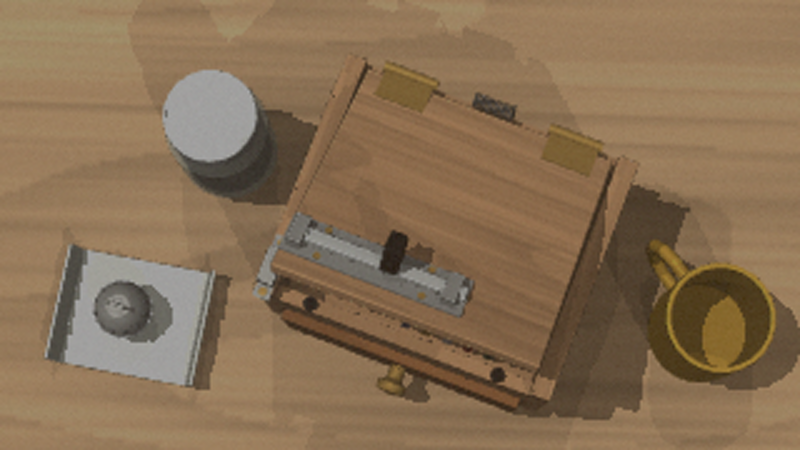

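View pics/side0.png

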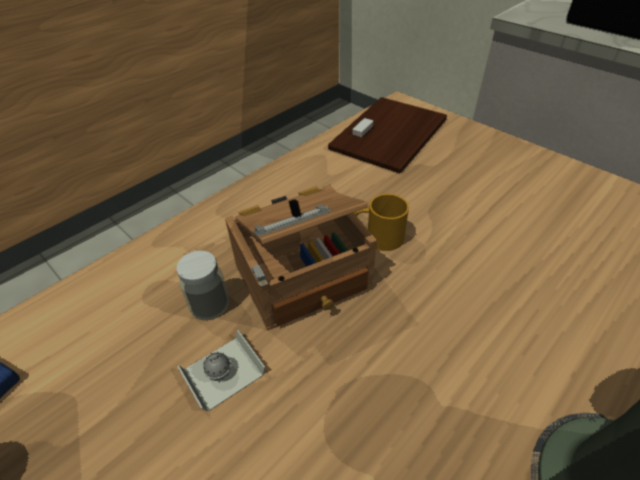

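```bash
cat > h.py <<'E'
from cell import bot
import cv2, numpy as np
from scipy.optimize import least_squares
from scipy.spatial.transform import Rotation as R
K={c:bot.calibration(c) for c in("side","top")}
def proj(c,P):
    E=K[c]["extrinsics"];q=K[c]["mtx"]@(E[:3,:3]@P+E[:3,3]);return q[:2]/q[2]
def u2w(p,P):
    c,s=np.cos(p[2]),np.sin(p[2]);return np.array([p[0]+c*P[0]-s*P[1],p[1]+s*P[0]+c*P[1],P[2]])
def lidpt(th,d,h,y):  # unit coords; d from hinge, h above lid top
    return np.array([.088-d*np.cos(th)+h*np.sin(th),y,.130+d*np.sin(th)+h*np.cos(th)])
E
cat > fit.py <<'E'
from h import *
T=lambda u,v:(140+u/2.5,110+v/2.5); S=lambda u,v:(150+u/2.2,160+v/2.2)
obs=[("top",T(352,56),(.09,.11,.13)),("top",T(637,161),(.09,-.11,.13)),("top",T(311,303),(-.085,.07,.12)),("top",T(498,374),(-.085,-.07,.12)),
("side",S(289,260),(-.085,.07,.12)),("side",S(452,198),(-.085,-.07,.12)),("side",S(495,180),(-.09,-.11,.13)),("side",S(170,130),(.09,.11,.13)),
("top",T(266,268),(-.072,.1025,.1415)),("side",S(240,250),(-.072,.1025,.1415))]
lo=[("top",T(400,237),(.16,.033,.02)),("side",S(317,90),(.16,.033,.02)),("top",T(280,272),(.188,0,.092)),("side",S(480,97),(.188,0,-.092)),("top",T(548,362),(.188,0,-.092)),("side",S(246,165),(.188,0,.092))]
def f(p):
    r=[proj(c,u2w(p,P))-o for c,o,P in obs]+[proj(c,u2w(p,lidpt(p[3],*P)))-o for c,o,P in lo]
    return np.concatenate(r)
s=least_squares(f,[.48,0,-.4,.5],loss="soft_l1")
print(s.x.round(4),np.degrees(s.x[2])); print(f(s.x).reshape(-1,2).round(1).tolist())
for n,P in(("thumb now",lidpt(s.x[3],.16,.033,.02)),("thumb lvl",lidpt(0,.16,.033,.02)),("home",lidpt(0,.16,.033,.044))): print(n,u2w(s.x,P).round(4))
E
python3 fit.py
```

```text
[ 0.5975  0.0217 -0.3309  0.4803] -18.961666496181433
[[-2.5, -1.0], [0.7, 0.2], [-0.1, 1.0], [0.2, 0.6], [0.8, -0.1], [0.5, -0.8], [2.5, -2.5], [-2.7, -0.7], [2.0, -0.2], [0.1, -2.5], [-0.7, 2.1], [-0.3, -1.3], [-3.8, -2.7], [-0.2, -3.7], [-2.5, 1.8], [-0.5, 3.1]]
thumb now [0.5675 0.0532 0.2332]
thumb lvl [0.5359 0.064  0.163 ]
home [0.5437 0.0867 0.163 ]
```

```bash
cat > ov.py <<'E'
from h import *
def overlay(c,im,p,bolt=0,box=(0,0,640,480),k=4):
    x0,y0,w,h=box
    o=cv2.resize(im[y0:y0+h,x0:x0+w],None,fx=k,fy=k,interpolation=cv2.INTER_CUBIC)[:,:,::-1].copy()
    def pl(Ps,col,cl=True):
        q=np.array([((proj(c,u2w(p,np.array(P)))-[x0,y0]+.5)*k) for P in Ps]).round().astype(int)
        cv2.polylines(o,[q],cl,col,1,cv2.LINE_AA)
    pl([(sx*.09,sy*.11,.13) for sx,sy in((-1,-1),(-1,1),(1,1),(1,-1))],(0,255,0))
    L=lambda d,h,y:lidpt(p[3],d,h,y)
    pl([L(.004,0,.092),L(.188,0,.092),L(.188,0,-.092),L(.004,0,-.092)],(0,0,255))
    for h in(.007,.033): pl([L(.16+a,h,.02+bolt+b) for a,b in((.008,.006),(.008,-.006),(-.008,-.006),(-.008,.006))],(255,0,255))
    pl([(-.072+a,.1025+b,.1415) for a,b in((.013,.006),(.013,-.006),(-.013,-.006),(-.013,.006))],(255,255,0))
    for y in(.07,-.07): pl([(-.085+.005*np.cos(t),y+.005*np.sin(t),.12) for t in np.arange(0,6.28,.4)],(0,255,255))
    return o
if __name__=="__main__":
    import sys
    p=[float(v) for v in sys.argv[1:5]]
    for c,b in(("top",(235,120,165,150)),("side",(215,175,170,150))):
        im=cv2.imread(f"pics/{c}0.png")[:,:,::-1]
        cv2.imwrite(f"pics/ov_{c}{sys.argv[5]}.png",overlay(c,im,p,0,b))
E
python3 ov.py .5975 .0217 -.3309 .4803 a
```

```text
(no output)
```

View pics/ov_topa.png

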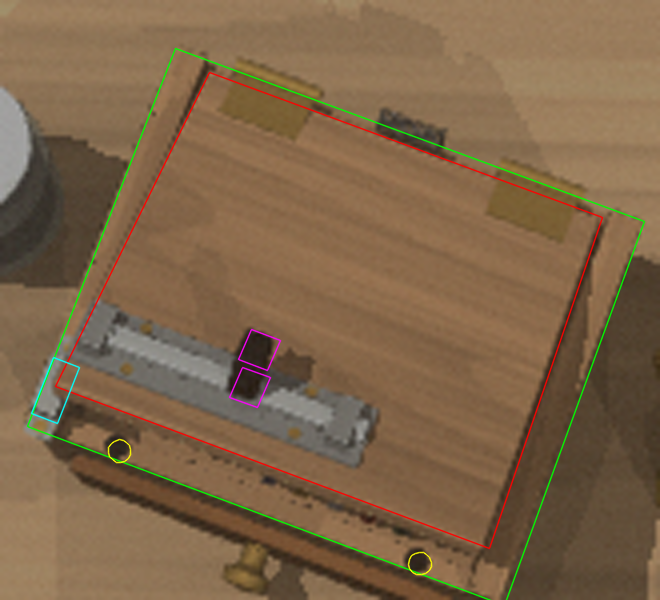

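View pics/ov_sidea.png

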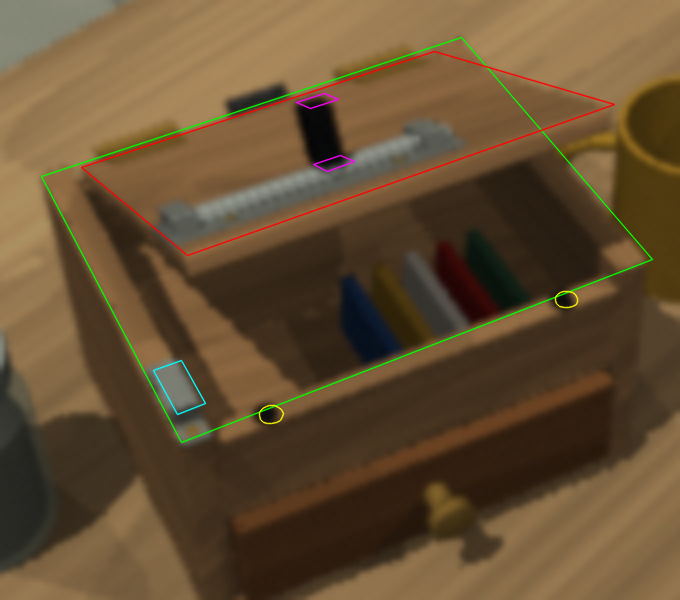

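```bash
cat >> h.py <<'E'
p0=np.array([.5975,.0217,-.3309,.4803])
def tool(th,h,b=0,sgn=1,p=p0,pitch=None):
    """TCP pose w/ tip at h above lid top on thumb axis, travel b"""
    pitch=th if pitch is None else pitch
    pos=u2w(p,lidpt(th,.16,h,.02+b))
    c,s=np.cos(p[2]),np.sin(p[2]); Rz=np.array([[c,-s,0],[s,c,0],[0,0,1]])
    x=Rz@np.array([0,sgn,0.]); y=-Rz@np.array([np.sin(pitch),0,np.cos(pitch)])
    q=R.from_matrix(np.column_stack([x,y,np.cross(x,y)])).as_quat()
    return pos,q[[3,0,1,2]]
E
python3 - <<'E'
from h import *
for s in(1,-1):
  for th,h in((.48,.12),(.48,.01),(.3,.01),(.15,.01),(0,.01),(-.03,.01),(0,.1)):
    for b in ((0,.024) if th==0 else (0,)):
      j=bot.solve_ik(*tool(th,h,b,s)); print(s,th,h,b,None if j is None else np.round(j,2))
E
```

```text
1 0.48 0.12 0 [-0.11  0.85  0.78  1.97  0.1   0.2 ]
1 0.48 0.01 0 [-0.09  0.74  0.33  1.63  0.11  0.21]
1 0.3 0.01 0 [-0.07  0.58  0.05  1.33  0.08  0.25]
1 0.15 0.01 0 [-0.04  0.47 -0.16  1.08  0.04  0.28]
1 0 0.01 0 [-0.02  0.39 -0.35  0.83  0.    0.31]
1 0 0.01 0.024 [ 0.02  0.4  -0.33  0.84  0.    0.35]
1 -0.03 0.01 0 [-0.01  0.37 -0.39  0.78 -0.01  0.32]
1 0 0.1 0 [-0.02  0.31 -0.22  1.04  0.    0.31]
1 0 0.1 0.024 [ 0.02  0.33 -0.19  1.05  0.    0.35]
-1 0.48 0.12 0 [-0.11  0.85  0.78  1.97  0.1  -2.94]
-1 0.48 0.01 0 [-0.09  0.74  0.33  1.63  0.11 -2.93]
-1 0.3 0.01 0 [-0.07  0.58  0.05  1.33  0.08 -2.89]
-1 0.15 0.01 0 [-0.04  0.47 -0.16  1.08  0.04 -2.86]
-1 0 0.01 0 [-0.02  0.39 -0.35  0.83  0.   -2.83]
-1 0 0.01 0.024 [ 0.02  0.4  -0.33  0.84  0.   -2.79]
-1 -0.03 0.01 0 [-0.01  0.37 -0.39  0.78 -0.01 -2.82]
-1 0 0.1 0 [-0.02  0.31 -0.22  1.04  0.   -2.83]
-1 0 0.1 0.024 [ 0.02  0.33 -0.19  1.05  0.   -2.79]
```

Run:
```python
from h import *
pos,q=tool(.48,.09)
bot.move_pose(*tool(.48,.11))
bot.set_gripper(.36,20)
bot.move_linear(tool(.48,.05)[0],speed=.1)
print(bot.read_clock(),bot.read_position()-tool(.48,.05)[0],bot.read_ft_force(),bot.read_gripper_width())
for c in("side","top"):
    im=bot.camera(c); a,b=(215,140) if c=="side" else (235,120)
    np.save(f"pics/{c}1.npy",im)
    cv2.imwrite(f"pics/{c}1.png",cv2.resize(im[b:b+150,a:a+170,::-1],None,fx=4,fy=4,interpolation=cv2.INTER_CUBIC))
```

```text
4.875 [ 3.02731247e-04 -9.87441150e-05  5.23877386e-04] [ 0.31927404 -0.05216512  0.12898245] 0.35925162554440826
```

View pics/side1.png

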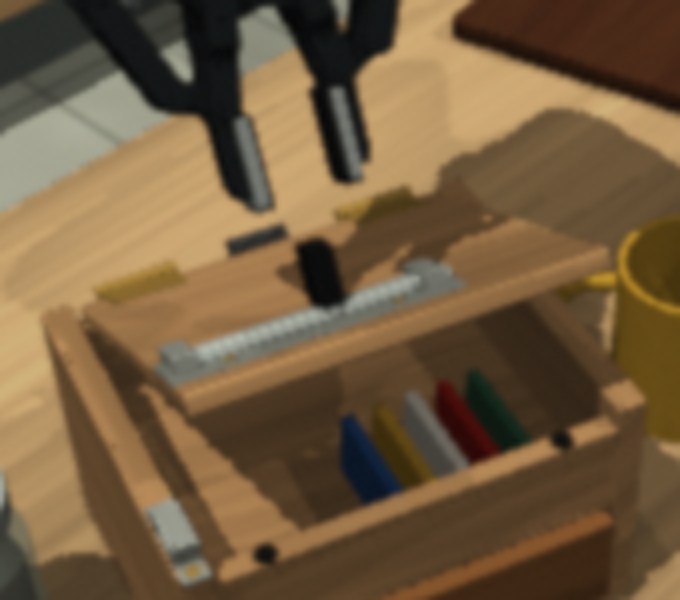

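View pics/top1.png

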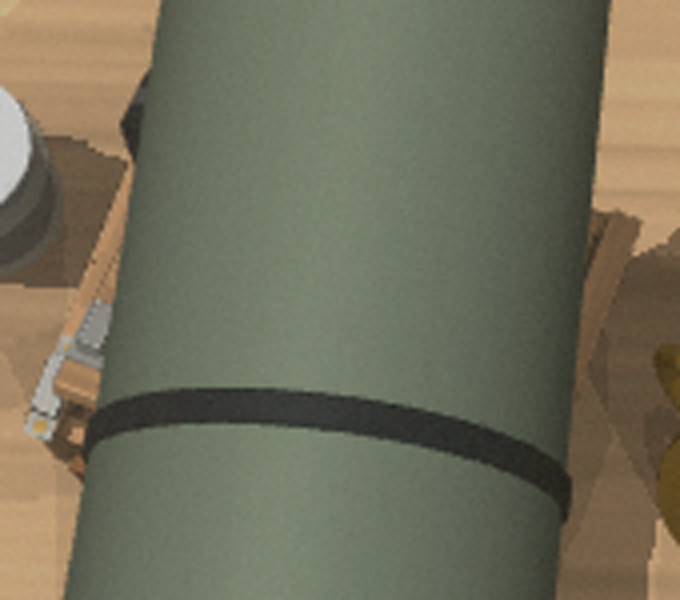

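Run:
```python
from h import *
r=bot.move_linear(tool(.48,.0115)[0],speed=.04,until_force=4)
print(r,bot.read_position()-tool(.48,.0115)[0],bot.read_ft_force())
im=bot.camera("side")
cv2.imwrite("pics/side2.png",cv2.resize(im[140:290,215:385,::-1],None,fx=4,fy=4,interpolation=cv2.INTER_CUBIC))
```

```text
False [ 2.09700208e-04 -4.74736074e-05  1.98674964e-04] [-0.19300325 -1.12917562  0.31253726]
```

View pics/side2.png

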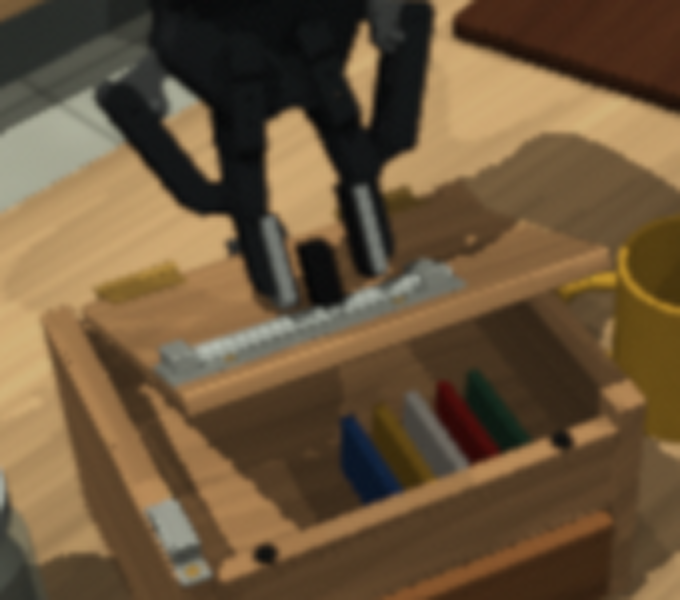

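Run:
```python
from h import *
bot.set_gripper(0,35)
print(bot.read_gripper_width(),bot.read_position()-tool(.48,.0115)[0],bot.read_ft_force(),bot.read_moment(),bot.read_clock())
im=bot.camera("side")
cv2.imwrite("pics/side3.png",cv2.resize(im[140:290,215:385,::-1],None,fx=4,fy=4,interpolation=cv2.INTER_CUBIC))
```

```text
0.12958919179267314 [0.00046585 0.00081245 0.00020977] [1.97721635 4.08397129 0.44848334] [ 0.54756272 -0.63277914 -0.48192848] 6.4333
```

View pics/side3.png

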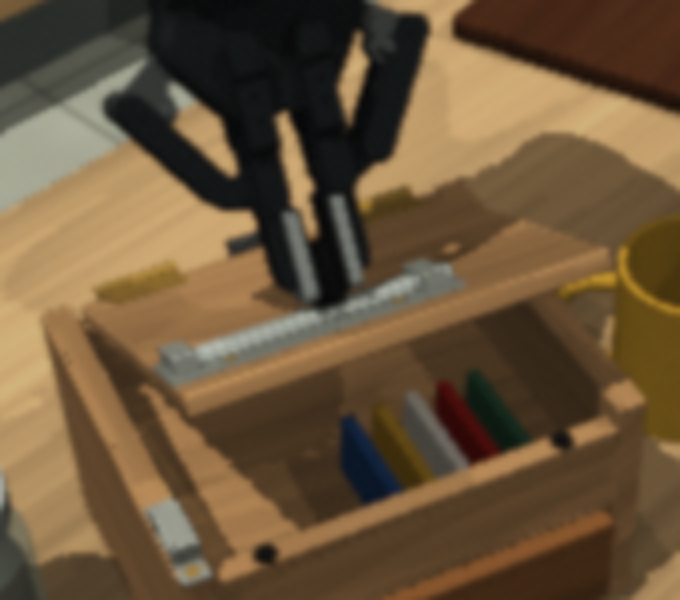

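Run:
```python
from h import *
c,s=np.cos(p0[2]),np.sin(p0[2]); Ru=np.array([[c,s,0],[-s,c,0],[0,0,1]])
for th in(.48,.40,.32,.24,.17,.11,.07,.05):
    P,q=tool(th,.0115,.0009)
    bot.move_linear(P,speed=.05,rotation=q)
    print(th,(Ru@(bot.read_position()-P)*1000).round(2),(Ru@bot.read_ft_force()).round(2),bot.read_clock())
im=bot.camera("side")
cv2.imwrite("pics/side4.png",cv2.resize(im[140:290,215:385,::-1],None,fx=4,fy=4,interpolation=cv2.INTER_CUBIC))
```

```text
0.48 [0.08 0.07 0.07] [-0.39  2.58  0.31] 6.7333
0.4 [0.32 0.13 0.44] [2.18 3.96 1.43] 7.1417
0.32 [0.32 0.16 0.43] [2.2  3.7  4.04] 7.55
0.24 [0.35 0.19 0.45] [1.25 4.17 4.6 ] 7.9583
0.17 [0.33 0.22 0.44] [1.07 4.61 5.33] 8.3333
0.11 [0.35 0.23 0.44] [1.88 4.06 5.34] 8.675
0.07 [0.35 0.24 0.47] [1.25 3.8  6.5 ] 8.95
0.05 [0.33 0.26 0.48] [1.05 4.25 6.95] 9.2
```

View pics/side4.png

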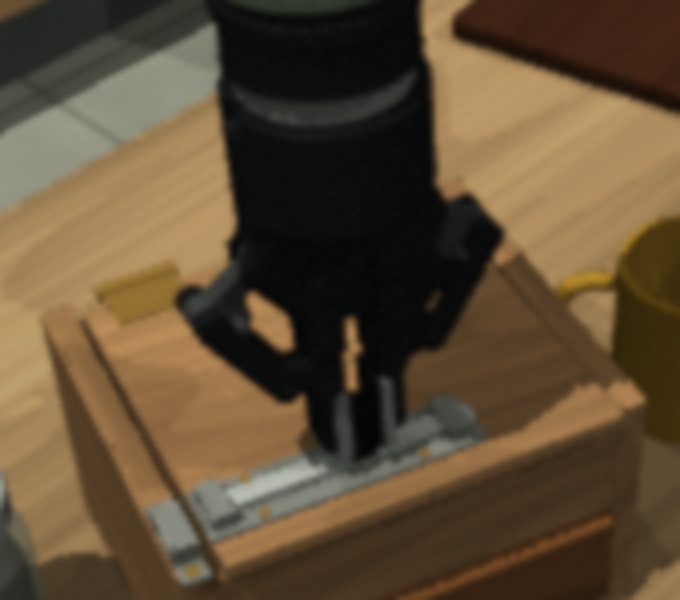

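Run:
```python
from h import *
c,s=np.cos(p0[2]),np.sin(p0[2]); Ru=np.array([[c,s,0],[-s,c,0],[0,0,1]])
th=.05
def F():
    return Ru@np.mean([bot.read_ft_force() for _ in range(1) if bot.wait(.03) is None] + [bot.read_ft_force() for _ in range(4) if bot.wait(.01) is None],axis=0)
while th>-.035:
    th-=.004 if th>.025 else .002
    P,q=tool(th,.0115,.0016)
    bot.move_linear(P,speed=.01,rotation=q)
    f=F(); print(round(th,4),(Ru@(bot.read_position()-P)*1000).round(2),f.round(2))
    if f[2]>10.8: break
print(bot.read_clock(),bot.read_gripper_width())
im=bot.camera("side")
cv2.imwrite("pics/side5.png",cv2.resize(im[140:290,215:385,::-1],None,fx=4,fy=4,interpolation=cv2.INTER_CUBIC))
```

```text
return _methods._mean(a, axis=axis, dtype=dtype,
  ret = ret.dtype.type(ret / rcount)
Traceback (most recent call last):
ValueError: matmul: Input operand 1 does not have enough dimensions (has 0, gufunc core with signature (n?,k),(k,m?)->(n?,m?) requires 1)
```

Only the averaging helper failed; one 4 mrad step was done. Continuing.

```bash
cat >> h.py <<'E'
_c,_s=np.cos(p0[2]),np.sin(p0[2]); Ru=np.array([[_c,_s,0],[-_s,_c,0],[0,0,1]])
def F(n=4):
    v=[]
    bot.wait(.03)
    for _ in range(n):
        bot.wait(.01); v.append(bot.read_ft_force())
    return Ru@np.mean(v,axis=0)
E
python3 - <<'E'
from h import *
th=.046
while th>-.035:
    th-=.004 if th>.025 else .002
    P,q=tool(th,.0115,.0016)
    bot.move_linear(P,speed=.01,rotation=q)
    f=F(); print(round(th,4),(Ru@(bot.read_position()-P)*1000).round(2),f.round(2))
    if f[2]>10.8: break
print(bot.read_clock(),bot.read_gripper_width())
im=bot.camera("side")
cv2.imwrite("pics/side5.png",cv2.resize(im[140:290,215:385,::-1],None,fx=4,fy=4,interpolation=cv2.INTER_CUBIC))
E
```

```text
0.042 [ 0.32 -0.4   0.38] [-0.09  2.69  8.1 ]
0.038 [ 0.35 -0.4   0.41] [0.27 2.74 7.92]
0.034 [ 0.3  -0.41  0.37] [-0.23  2.03  7.69]
0.03 [ 0.35 -0.39  0.4 ] [-0.67  2.81  8.38]
0.026 [ 0.34 -0.39  0.4 ] [0.16 2.47 7.68]
0.022 [ 0.33 -0.4   0.4 ] [-0.03  2.25  8.34]
0.02 [ 0.37 -0.39  0.43] [-0.31  1.76  8.27]
0.018 [ 0.33 -0.37  0.44] [-0.13  2.58  8.3 ]
0.016 [ 0.35 -0.39  0.44] [-0.7   2.61  8.48]
0.014 [ 0.35 -0.38  0.46] [-0.81  2.23  8.94]
0.012 [ 0.36 -0.39  0.46] [-0.58  2.56  8.11]
0.01 [ 0.32 -0.38  0.45] [-0.73  2.14  8.55]
0.008 [ 0.32 -0.41  0.45] [-0.85  1.98  9.22]
0.006 [ 0.34 -0.4   0.46] [-0.34  2.45  8.92]
0.004 [ 0.34 -0.38  0.46] [-0.62  2.39  9.18]
0.002 [ 0.33 -0.39  0.45] [-0.57  1.78  8.92]
-0.0 [ 0.4  -0.39  0.74] [-1.29  1.71 10.71]
-0.002 [ 0.44 -0.37  1.02] [-1.85  2.2  12.63]
15.2667 0.13026004734418264
```

View pics/side5.png

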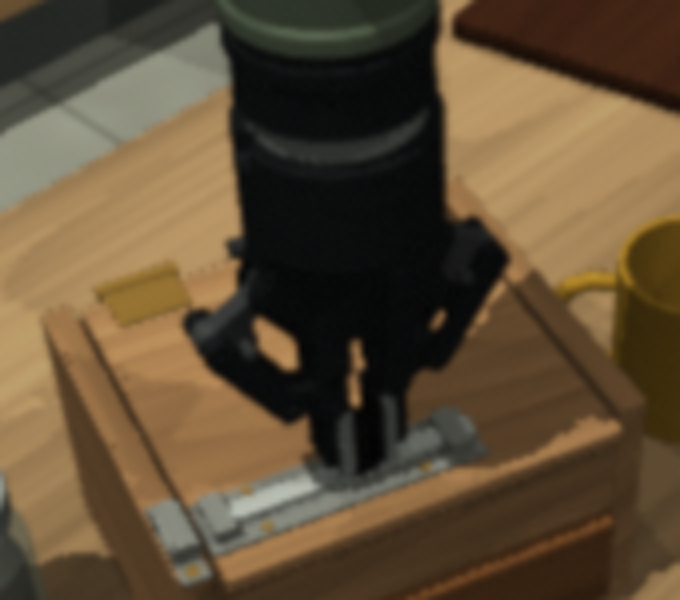

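Run:
```python
from h import *
f0=None
bot.wait(.1)
for b in np.append(np.arange(.0035,.0245,.002),.0245):
    P,q=tool(-.0015,.0115,b)
    bot.move_linear(P,speed=.02,rotation=q)
    f=F(3); e=(Ru@(bot.read_position()-P)*1000)
    print(round(b,4),e.round(2),f.round(2))
    if f[1]<-7 or f[2]>16 or f[2]<7: print("stop");break
print(bot.read_clock(),bot.read_gripper_width())
im=bot.camera("side")
cv2.imwrite("pics/side6.png",cv2.resize(im[140:290,215:385,::-1],None,fx=4,fy=4,interpolation=cv2.INTER_CUBIC))
```

```text
0.0035 [ 0.45 -1.05  0.91] [-1.63  0.16 12.89]
0.0055 [ 0.44 -1.18  0.9 ] [-1.93 -1.   12.47]
0.0075 [ 0.46 -1.21  0.91] [-1.45 -0.59 13.7 ]
0.0095 [ 0.45 -1.22  0.9 ] [-1.15 -0.64 12.68]
0.0115 [ 0.5  -1.22  0.91] [-1.2  -0.66 12.7 ]
0.0135 [ 0.52 -1.2   0.93] [-1.66 -0.8  12.37]
0.0155 [ 0.52 -1.2   0.92] [-1.6  -0.72 12.31]
0.0175 [ 0.56 -1.21  0.92] [-1.38 -0.09 12.35]
0.0195 [ 0.56 -1.21  0.91] [-0.9  -0.32 12.31]
0.0215 [ 0.57 -1.21  0.93] [-1.34 -0.9  13.1 ]
0.0235 [ 0.58 -1.24  0.9 ] [-0.96 -1.09 12.25]
0.0245 [ 0.61 -1.31  0.93] [-1.44 -0.63 12.12]
19.1167 0.13250224576581382
```

View pics/side6.png

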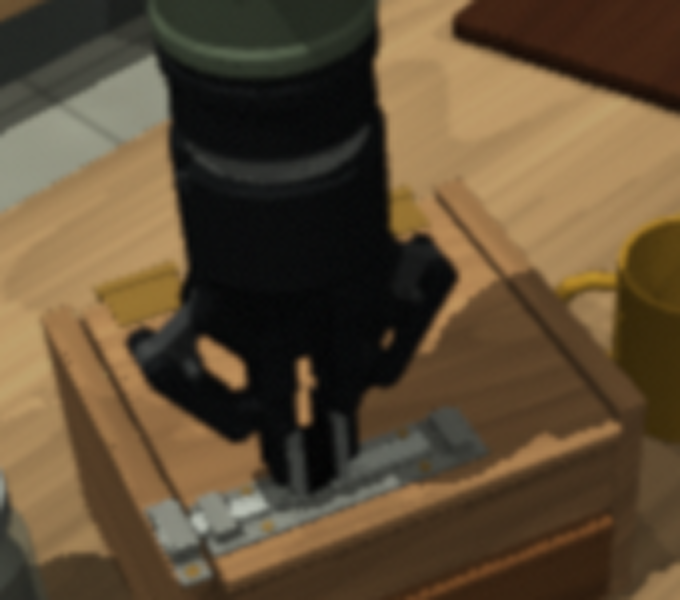

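Run:
```python
from h import *
for b in np.arange(.0251,.029,.0006):
    P,q=tool(-.0015,.0115,b)
    bot.move_linear(P,speed=.01,rotation=q)
    f=F(4); e=(Ru@(bot.read_position()-P)*1000)
    print(round(b,4),e.round(2),f.round(2))
    if f[1]<-4 or f[2]>16 or f[2]<7: print("stop");break
print(bot.read_clock(),bot.read_gripper_width())
```

```text
0.0251 [ 0.62 -1.4   0.94] [-1.45 -1.07 12.78]
0.0257 [ 0.59 -1.4   0.92] [-1.32 -1.69 11.99]
0.0263 [ 0.61 -1.42  0.91] [-0.94 -1.18 12.23]
0.0269 [ 0.59 -1.57  0.9 ] [-1.34 -1.76 12.68]
0.0275 [ 0.6  -2.11  0.87] [-0.94 -3.09 13.48]
0.0281 [ 0.59 -2.66  0.84] [-1.13 -4.92 12.9 ]
stop
21.0667 0.13035181363699466
```

Run:
```python
from h import *
P,q=tool(-.0015,.0115,.0268); bot.move_linear(P,speed=.01,rotation=q); print(F().round(2))
for th in(.002,.006,.009):
    P,q=tool(th,.0115,.0266,pitch=0); bot.move_linear(P,speed=.01,rotation=q); print(th,F().round(2))
bot.set_gripper(.33); print(F().round(2),bot.read_gripper_width())
P,q=tool(0,.07,.0255); bot.move_linear(P,speed=.05); print(F().round(2))
P,q=tool(0,.16,.0255); bot.move_linear(P,speed=.15)
im=bot.camera("side")
cv2.imwrite("pics/side7.png",cv2.resize(im[140:290,215:385,::-1],None,fx=4,fy=4,interpolation=cv2.INTER_CUBIC))
bot.goto_joints([1.196, 0.326, -0.193, 1.052, 0, 1.437])
for c in("side","top"):
    im=bot.camera(c); cv2.imwrite(f"pics/{c}8.png",im[:,:,::-1])
    p=p0.copy();p[3]=0
    bx=(235,120,165,150) if c=="top" else (215,175,170,150)
    cv2.imwrite(f"pics/{c}8o.png",overlay(c,im,p,.024,bx)) if 0 else cv2.imwrite(f"pics/{c}8c.png",cv2.resize(im[bx[1]:bx[1]+150,bx[0]:bx[0]+bx[2],::-1],None,fx=4,fy=4,interpolation=cv2.INTER_CUBIC))
    for t in ("mug","jar","spoon_rest","infuser","thumb_top"):
        print(c,t,[( [round(float(v)) for v in d["bbox"]],round(d["confidence"],2)) for d in bot.search_frame(c,t)[:1]])
print(bot.read_clock(),bot.read_ft_force())
```

```text
[-1.29 -1.26 12.41]
0.002 [-0.04 -0.35  8.45]
0.006 [0.2  0.01 8.26]
0.009 [ 0.59 -0.4   7.62]
[ 0.48  0.02 -0.51] 0.32762296877738667
[ 0.3  -0.23 -0.26]
side mug [([356, 195, 52, 58], 0.66)]
side jar [([178, 248, 54, 74], 0.61)]
side spoon_rest [([183, 332, 81, 80], 0.8)]
side infuser [([205, 351, 26, 31], 0.63)]
side thumb_top [([254, 245, 66, 32], 0.96)]
top mug [([252, 219, 55, 21], 0.68)]
top jar [([202, 138, 50, 53], 0.75)]
top spoon_rest [([155, 206, 70, 59], 0.73)]
top infuser [([178, 222, 24, 26], 0.59)]
top thumb_top [([254, 219, 56, 24], 0.69)]
27.6833 [ 0.19565493  0.10458834 -0.5437076 ]
```

View pics/top8c.png

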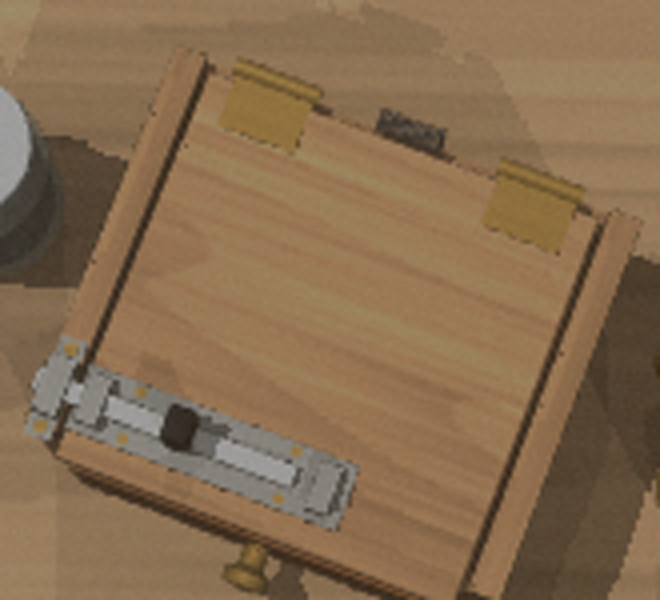

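View pics/side8c.png

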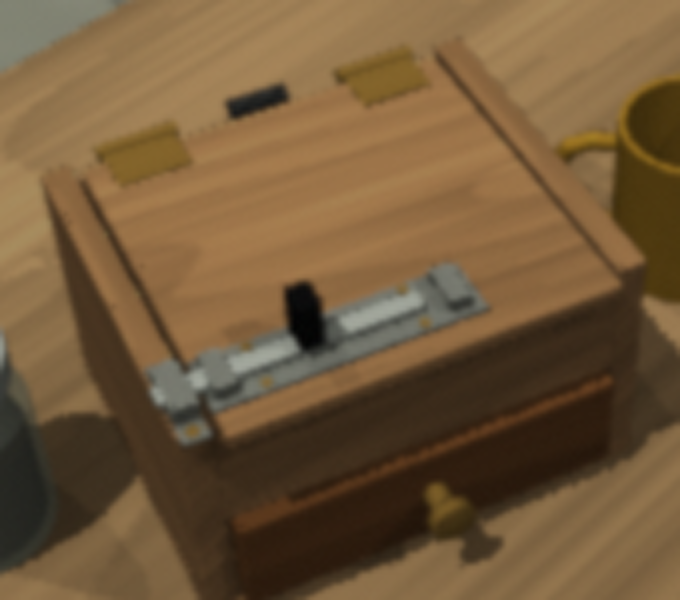

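Top view: the bar runs under the keeper strap and its tip shows past the far side (38,380). The thumb is at (180,425) and the lid is flush. The side view agrees: the tip shows at (157,395), the lid is level with the walls, and the mug and jar have not moved.

Run:
```python
from cell import bot
bot.close_job()
```

```text
the job is handed in; nothing more can be done
```

The lid is shut and bolted, and I handed the job in at about 28 s of the 54 s allowed; no verdict is reported.

**What I did:** I found the unit in both camera views, pinched the thumb piece and swung the lid down along its arc. I stopped about 3.5 N after the force climbed steeply, which marks contact with the bumpers. Holding it there, I slid the bolt about 24 mm until it met its end stop, at about 5 N sideways. The sideways force showed no catch at the keeper on the way. I then eased off, opened the gripper and moved the arm clear.

**Last checks:** After release both pictures show the lid flush with the side walls and the bolt's tip through the keeper. The tool force is back near zero. The jar, spoon rest and infuser are within a few pixels of where they started.

**Checks that disagreed:** The last automatic mug detections were off. In the top view it picked out the bolt, and in the side view its box was about 11 pixels too wide on the left. The side picture itself shows the mug where it stood. The unit pose I fitted was 2 to 4 pixels off at some corners, and I made up for this by working from force readings.

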